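Press the relief pieces home in order

TASK

Three plaster pieces still stand a little proud on their dowels on the round dark relief board. With the fingertips, press each one gently straight down until it rests on its cork pad: first the knobbly clump, then the two-lobed bean, then the smooth round pebble. Do not press hard enough to crack the plaster, do not pull or lift anything, do not touch the plaster ring, leave the loose things where they are, and finish with the hand clear of everything.

Things in the scene. Friction and masses are not known exactly. Their poses are not given: they have to be found in the camera images.
- board: fixed round relief board, dark grey, two stacked discs (380 mm and 360 mm across, 24 mm thick together) lying on the table; origin at the centre of its underside, z up, top face 24 mm above it. The clump, bean, pebble and ring stand on it about 100 mm from its centre, one in each quarter, which is where varies.
- clump_top (a point): top of the knobbly clump, the biggest piece: white plaster, five lumps around a higher round middle lump (radius 22 mm), 80 mm across, 52 mm high. The point is the highest point of the middle lump and moves with the piece; z up.
- clump (a joint): how far the clump has been pressed down on its dowels, m; at 0 its underside stands 10 mm above its cork pad (pad 1.5 mm thick, on the board), 0.010 is fully home against the pad, where it stops hard; negative is pulled up. Starts between -0.002 and 0.002. It slides only vertically, with about 4 N of friction, and stays where it is left.
- bean_top (a point): top of the bean, white plaster, two equal round lobes (radius 21 mm, centres 44 mm apart along its own y) joined by a waist, 86 mm long, 42 mm wide, 42 mm high. The point is on the waist in the middle, 41 mm above the underside, and moves with the piece; z up.
- bean (a joint): how far the bean has been pressed down, m; same meaning, start range, friction and stop as for the clump: 0.010 is fully home.
- pebble_top (a point): top of the pebble, the smallest of the three: white plaster, one smooth round dome 43 mm across and 28 mm high. The point is the middle of its top and moves with the piece; z up.
- pebble (a joint): how far the pebble has been pressed down, m; same meaning, start range, friction and stop as for the clump: 0.010 is fully home.
- ring: white plaster ring with a hole, 66 mm across, 24 mm high, fixed on the board; not to be touched. Origin at the centre of its underside.
- tin: loose little aluminium tin, 36 mm across, 26 mm high, on the middle of the board; leave it. Origin at the centre of its underside.
- spare: loose small plaster offcut, 28 mm across, 19 mm high, on the board near its rim, not one of the pieces; leave it. Origin at the centre of its underside.
- tumbler: loose steel tumbler, 72 mm across, 120 mm high, on the table left of the board; leave it. Origin at the centre of its underside.
- hammer: loose hammer with a wooden handle, lying on the table left of the board; leave it.
- cast: loose four-lump plaster cast, about 80 mm across and 55 mm high, on the table right of the board; leave it. Origin at the centre of its underside.
- awl: loose awl with a handle like a screwdriver's, lying on the table right of the board; leave it.
- clump_pad: fixed cork pad, 1.5 mm thick, on the board under the clump, with the clump it carries; origin on the board's top face (24 mm above the table) straight below the clump's top point; z up, its axes turned as the piece's.
- bean_pad: fixed cork pad, 1.5 mm thick, on the board under the bean, with the bean it carries; origin on the board's top face (24 mm above the table) straight below the bean's top point; z up, its axes turned as the piece's.
- pebble_pad: fixed cork pad, 1.5 mm thick, on the board under the pebble, with the pebble it carries; origin on the board's top face (24 mm above the table) straight below the pebble's top point; z up, its axes turned as the piece's.

How it is judged:
By the outcome, as a careful person would: the job done as asked, in the order asked, and still so for the second after the job is handed in, with the robot touching nothing.
It also fails if it takes over 43 s, if anything falls off the work surface, if the arm or the gripper's body presses on something with over 40 N, if the wrist force passes 120 N, or if a joint passes its speed limit or range.

ROBOT

A 6-joint arm with a two-finger parallel gripper is mounted at the origin on the work surface. World frame = base frame: x ahead of the robot, y to its left, z up, the work surface at z = 0. Lengths are in mm, angles in rad, forces in N, time in s.
With the tool pointing down it reaches from about 350 to 775 mm from the base axis. Payload 7.3 kg.
Tool frame: the origin (TCP) lies at the centre of the arm's flange, where the gripper is bolted on; the fingertips stand 178 mm ahead of it and the grasp point (between the pads) lies 159 mm ahead of it; z points along the fingers, y is the line along which they close (so a half turn about z gives the same grasp; the last joint's range is limited). The gripper opens to 92 mm and grips with 3 to 60 N. Pads are 19 mm wide; open, the fingers measure 130 mm over their backs; the gripper's body (75 mm by 190 mm) begins 47 mm behind the grasp point.
Start: joints at [1.173, 0.342, 1.524, -0, 1.275, -0.146], TCP at [130.78, 508.453, 404.741] pointing down, gripper open.
Joint ranges: [-2.53, 2.53], [-0.77, 2.02], [0.04, 2.7], [-1, 4.14], [0.28, 2.66], [-3.11, 3.11]. Speed limits (rad/s): [2.57, 2.57, 3.14, 3.14, 3.14, 3.14].

INTERFACE

Orientations are given as [roll, pitch, yaw] about the fixed x, y, z axes, in that order (R = Rz(yaw) Ry(pitch) Rx(roll)).
In Python, from plant import * gives the robot as it stands. The module is installed in compiled form; this text tells all that it offers.
- The arm moves only by the shell command python3 -m inch 'ROWS'. ROWS is JSON, a list of rows, each a list of 5 numbers: the shift along the tool's x, y, z in m, then the turn about the tool's z in rad, then the opening, from 0 (shut) to 1 (fully open). In form: [[tx, ty, tz, spin, claw], ...]. A call has 1 to 8 rows; each row is the pose to reach, as a shift and turn from the pose commanded when the call began, along the tool's axes at that moment; what a row does not reach only later rows make up. A row lasts 1/12 s, in which the tool goes at most 41.7 mm and 7.16 degrees, less where a joint would pass 70% of its speed; a pose out of reach is approached as far as the arm can. A call with a gripper value outside its range is refused whole. The fingers move at their own pace and stop on an object; the grip force is fixed at half the most. Time passes only in rows, so rows that repeat a pose let the fingers close. It gives the time, the measured TCP pose, the force, the opening and the grip force at its end, in the units of the state.
- get_obs(): the state, without advancing time (a new reading comes with each control period).
- capture(name): name is "scene" or "top"; returns a dict with "color" (480x640x3 uint8, red, green, blue), "intrinsics" (3x3 intrinsics, pixels), "pose" (4x4, takes a point from camera to world coordinates). Camera axes: x right, y down, z forward; pixel columns grow to the right and rows downward; lengths in mm; the calibration is good to about 2 mm. A picture is of the moment at which its call begins. There is no depth.
- close_job(): hands the job in; it is judged then, once.
Trained networks look in a picture, given as the dict that the camera call returned (one of the last four; its "shot" number tells which), for a name from the list of things; names that differ only in an ending like _2 or _b are one class to them, and where a whole thing is asked for, a point or a joint stands for the part that bears it (a point fixed in the world has none). Each returns a list of dicts, best first, with "conf" (0 to 1); they miss things now and then, are a little off and sometimes report something else, mostly with a low value. They report only what shows in the picture. A call takes as long as a camera call.
- look_for(picture, target): "rect" ([centre column, centre row, width, height] in pixels, round what is visible of it).
- trace(picture, target): "pixels" (480x640 bool, what is visible of it) and "rect" ([centre column, centre row, width, height] in pixels, round what is visible of it).
- tip_of(picture, target): "centre" ([column, row] in pixels: a listed point, or the origin of a listed thing).
The state is a dict: "time": time; "joint_positions": joint angles; "dq": joint speeds; "tau": joint torques, N m; "tool_pos": TCP position; "tcp_rot": TCP orientation; "contact_force": force on the tool from outside, world axes, zero at the start; "moment": the same for the moment, N m; "grip_width": finger opening in mm; "finger_force": force on a finger pad.
Only numpy, scipy, OpenCV 4.12 (cv2) and the standard library are available. Lean on these libraries where they do the work, as an engineer would, in place of code of your own. Each camera call takes 0.05 s, during which the arm holds its last target. There are 200 camera calls.

## Working session

There is one attempt and no reset: what is moved stays moved. The work goes in short steps, Python scripts to look and compute and a shell command to move; the robot and the scene stay as the last step left them, time stands still between calls to the robot, and variables do not carry over. Pictures are saved under pics/ and viewed, at most 10 in all, crops included, and the job is handed in when it is done.

```bash
mkdir -p pics; cat > h.py <<'E'
from plant import *
import numpy as np, cv2
def ray(p,uv,z):
    d=np.linalg.inv(p["intrinsics"])@[uv[0],uv[1],1]; T=np.array(p["pose"]); d=T[:3,:3]@d; o=T[:3,3]
    return o+d*(z-o[2])/d[2]
def tri(ps,uvs):
    A=np.zeros((3,3));b=np.zeros(3)
    for p,uv in zip(ps,uvs):
        T=np.array(p["pose"]);d=T[:3,:3]@np.linalg.inv(p["intrinsics"])@[uv[0],uv[1],1];d/=np.linalg.norm(d)
        M=np.eye(3)-np.outer(d,d);A+=M;b+=M@T[:3,3]
    return np.linalg.solve(A,b)
E
cat > m.py <<'E'
from h import *
np.set_printoptions(precision=1,suppress=True)
s=get_obs();print({k:np.round(s[k],3) for k in s})
P={n:capture(n) for n in("scene","top")}
for n in P:cv2.imwrite(f"pics/a_{n}.png",P[n]["color"][:,:,::-1]);print(n,np.array(P[n]["pose"])[:3,3])
Z=dict(board=0,clump_top=24+1.5+10+52,bean_top=24+1.5+10+41,pebble_top=24+11.5+28,ring=24,tin=24,spare=24,tumbler=0,cast=0,clump_pad=24,bean_pad=24,pebble_pad=24)
for t,z in Z.items():
    q={}
    for n in P:
        r=tip_of(P[n],t)
        for c in r[:2]: print(t,n,round(c["conf"],2),np.array(c["centre"]),ray(P[n],c["centre"],z))
        if r:q[n]=r[0]["centre"]
    if len(q)==2:print("   tri",tri([P[n] for n in q],list(q.values())))
E
python3 m.py
```

```text
{'time': np.float64(0.0), 'joint_positions': array([ 1.2,  0.3,  1.5, -0. ,  1.3, -0.1]), 'dq': array([-0.,  0.,  0.,  0.,  0., -0.]), 'tau': array([ -0. , -43.1, -24.4,   0.1,   0.1,  -0. ]), 'tool_pos': array([130.7, 508.3, 404. ]), 'tcp_rot': array([-3.1, -0. ,  2.9]), 'contact_force': array([1. , 0.1, 0.6]), 'moment': array([ 0.,  0., -0.]), 'finger_force': np.float64(0.0), 'grip_width': np.float64(92.031)}
scene [1175.9 -459.2 1337. ]
top [ 315.7   10.6 1263.1]
board scene 0.9 [299.2 276.1] [545.6 -69.8   0. ]
board top 0.87 [329.8 232.6] [546.7 -59.7   0. ]
   tri [545.4 -64.1  -4.9]
clump_top scene 0.7 [289.8 289.2] [ 604.9 -135.3   87.5]
clump_top top 0.97 [369.1 201.1] [ 603.7 -142.1   87.5]
clump_top top 0.17 [345.4 177.9] [656.3 -89.   87.5]
   tri [ 604.6 -138.9   90.3]
bean_top scene 0.87 [267.5 251.2] [ 472.6 -119.9   76.5]
bean_top top 0.86 [357.3 259.9] [ 472.4 -116.8   76.5]
   tri [ 472.  -118.2   74.4]
pebble_top scene 0.72 [332.5 278.7] [630.2 -21.3  63.5]
pebble_top scene 0.34 [297.7 277.2] [576.1 -93.3  63.5]
pebble_top top 0.54 [312.3 189.9] [633.5 -15.5  63.5]
[... 644 characters left out ...]
293.3] [ 407.9 -384.2    0. ]
   tri [ 408.5 -392.2  -20. ]
clump_pad scene 0.59 [285.7 304.3] [ 606.8 -151.5   24. ]
clump_pad scene 0.52 [300.9 271. ] [546.5 -64.4  24. ]
clump_pad top 0.71 [365.2 207.1] [ 604.6 -141.1   24. ]
clump_pad top 0.36 [312.8 186.8] [651.5 -17.4  24. ]
   tri [ 604.8 -145.8   15. ]
bean_pad scene 0.32 [206.9 357.9] [ 620.8 -388.9   24. ]
bean_pad top 0.66 [354.4 263.4] [ 471.  -115.8   24. ]
   tri [ 490.3 -262.2 -363.1]
pebble_pad scene 0.74 [336.7 283.9] [632.3  -7.5  24. ]
pebble_pad scene 0.68 [315.  241.5] [490.1  19.9  24. ]
pebble_pad top 0.81 [307.7 195.3] [630.7  -5.7  24. ]
pebble_pad top 0.45 [345.5 173.8] [684.7 -94.6  24. ]
   tri [631.2  -6.1  21. ]
```

```bash
python3 - <<'E'
import cv2
a=cv2.imread("pics/a_scene.png")[190:350,210:410];b=cv2.imread("pics/a_top.png")[150:300,250:410]
cv2.imwrite("pics/c1.png",cv2.resize(a,None,fx=4,fy=4,interpolation=2)[:600,:800]);cv2.imwrite("pics/c2.png",cv2.resize(b,None,fx=4,fy=4,interpolation=2))
E
```

```text
(no output)
```

View pics/c1.png

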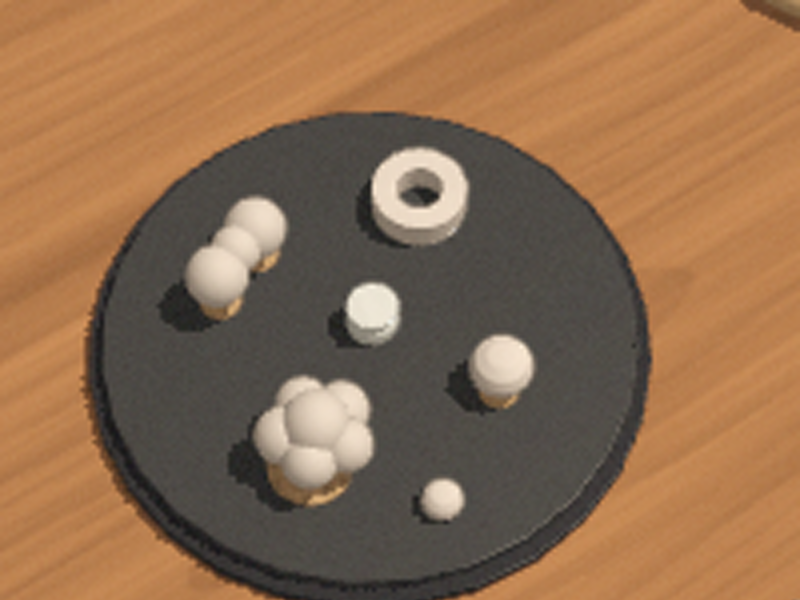

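View pics/c2.png

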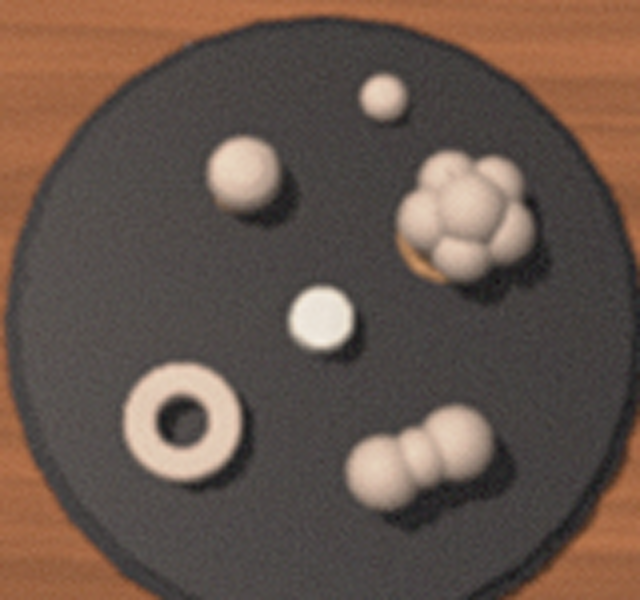

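The scene crop shows bean (235,248), clump (317,418), pebble (502,360), tin (372,312), offcut (442,500) and ring (420,195). The top crop agrees, and the board distances are about 100 mm. Next I refine the bean axis and centres from the traces.

```bash
cat > rel.py <<'E'
from h import *
import sys
from scipy.spatial.transform import Rotation as R
def rel(x,y,tipz,yaw=None):
    s=get_obs();r=R.from_euler('xyz',s["tcp_rot"]);M=r.as_matrix()
    d=M.T@(np.array([x,y,tipz+178])-s["tool_pos"])
    out=[round(v/1000,4) for v in d]
    if yaw is not None:
        ya=np.arctan2(M[1,1],M[0,1]); w=(yaw-ya+np.pi/2)%np.pi-np.pi/2
        out.append(round(w*np.sign(M[2,2]),3))   # spin about tool z (down)
    print("now",np.round(s["tool_pos"],1),"tipz",round(s["tool_pos"][2]-178,1),"rot",np.round(s["tcp_rot"],3),"F",np.round(s["contact_force"],1),"grip",round(float(s["grip_width"]),1),"rel",out)
if __name__=="__main__": rel(*map(float,sys.argv[1:]))
E
python3 - <<'E'
from h import *
np.set_printoptions(precision=1,suppress=True)
for n in("top","scene"):
    p=capture(n)
    for t,z in(("clump",60),("bean",56.5),("pebble",50)):
        r=trace(p,t)
        if not r: print(n,t,"none");continue
        m=r[0]["pixels"].astype(np.uint8)
        c=max(cv2.findContours(m,0,1)[0],key=cv2.contourArea)
        W=np.array([ray(p,q[0],z)[:2] for q in c],np.float32)
        (cx,cy),sz,a=cv2.minAreaRect(W)
        px=np.array([ray(p,(u,v),z)[:2] for v,u in np.argwhere(m)]);cen=px.mean(0)
        w,V=np.linalg.eigh(np.cov(px.T));ax=V[:,1]
        print(n,t,round(r[0]["conf"],2),"rect c",np.array([cx,cy]),np.array(sz),"mean",cen,"axis rad",round(float(np.arctan2(ax[1],ax[0])),2), "ratio",w)
E
python3 rel.py 604.5 -139 110
```

```text
top clump 0.89 rect c [ 603.6 -139.7] [70.3 70.9] mean [ 604.4 -140.6] axis rad 2.04 ratio [304.2 328.5]
top bean 0.85 rect c [ 465.4 -113.5] [43.2 86.3] mean [ 465.2 -113.3] axis rad 1.99 ratio [123.1 553.3]
top pebble 0.5 rect c [629.7 -12.9] [42.7 41.6] mean [629.3 -13. ] axis rad 2.71 ratio [114.5 136.4]
scene clump 0.75 rect c [ 608.5 -145.5] [73.6 76.3] mean [ 609.5 -143.6] axis rad 2.35 ratio [343.7 387. ]
scene bean 0.72 rect c [ 465.9 -113.3] [43.2 87.5] mean [ 466.6 -114.4] axis rad 2.03 ratio [130.5 569.3]
scene pebble 0.49 rect c [632.  -17.2] [41.8 47.5] mean [633.6 -17.4] axis rad 2.49 ratio [130.5 159.2]
now [130.8 508.5 404.8] tipz 226.8 rot [ 3.141 -0.     2.89 ] F [-0.2 -0.6  0.7] grip 91.7 rel [np.float64(-0.6201), np.float64(-0.509), np.float64(0.1167)]
```

```bash
python3 -m inch '[[-0.62,-0.509,0.03,0,0],[-0.62,-0.509,0.03,0,0],[-0.62,-0.509,0.03,0,0],[-0.62,-0.509,0.03,0,0],[-0.62,-0.509,0.03,0,0],[-0.62,-0.509,0.03,0,0],[-0.62,-0.509,0.03,0,0],[-0.62,-0.509,0.03,0,0]]'; python3 rel.py 604.5 -140 110
```

```text
time: 2.37
tool_pos: [328.1, 237.8, 392.5]
tcp_rot: [3.141, 0.001, 2.89]
contact_force: [1.4, 0.5, -0.9]
grip_width: 42.5
finger_force: 0.0
now [328.1 237.8 392.5] tipz 214.5 rot [3.141e+00 1.000e-03 2.890e+00] F [ 1.4  0.5 -0.9] grip 42.5 rel [np.float64(-0.3617), np.float64(-0.2972), np.float64(0.1046)]
```

```bash
python3 -m inch '[[-0.36,-0.297,0.04,0,0],[-0.36,-0.297,0.04,0,0],[-0.36,-0.297,0.04,0,0],[-0.36,-0.297,0.04,0,0],[-0.36,-0.297,0.04,0,0],[-0.36,-0.297,0.04,0,0],[-0.36,-0.297,0.04,0,0],[-0.36,-0.297,0.04,0,0]]'; python3 rel.py 604.5 -140 110
```

```text
time: 3.03
tool_pos: [523.8, -31.0, 363.7]
tcp_rot: [3.141, 0.0, 2.889]
contact_force: [0.6, 0.5, 0.6]
grip_width: 0.2
finger_force: 0.0
now [523.8 -31.  363.7] tipz 185.7 rot [3.141 0.    2.889] F [0.6 0.5 0.6] grip 0.2 rel [np.float64(-0.1054), np.float64(-0.0854), np.float64(0.0757)]
```

```bash
python3 -m inch '[[-0.105,-0.085,0.03,0,0],[-0.105,-0.085,0.03,0,0],[-0.105,-0.085,0.05,0,0],[-0.105,-0.085,0.07,0,0],[-0.105,-0.085,0.07,0,0],[-0.105,-0.085,0.07,0,0],[-0.105,-0.085,0.07,0,0]]'; python3 rel.py 604.5 -140 95
```

```text
time: 3.62
tool_pos: [603.4, -137.0, 294.3]
tcp_rot: [3.141, 0.0, 2.89]
contact_force: [-0.6, 0.6, 0.5]
grip_width: 0.2
finger_force: 0.0
now [ 603.4 -137.   294.3] tipz 116.3 rot [3.141 0.    2.89 ] F [-0.6  0.6  0.5] grip 0.2 rel [np.float64(-0.0019), np.float64(-0.0027), np.float64(0.0213)]
```

```bash
python3 -m inch '[[-0.002,-0.003,0.01,0,0],[-0.002,-0.003,0.02,0,0],[-0.002,-0.003,0.024,0,0],[-0.002,-0.003,0.024,0,0],[-0.002,-0.003,0.024,0,0]]'; python3 rel.py 604.5 -140 77.5
```

```text
time: 4.03
tool_pos: [604.5, -140.4, 269.8]
tcp_rot: [3.141, -0.0, 2.89]
contact_force: [0.6, -0.4, -0.2]
grip_width: 0.1
finger_force: 0.0
now [ 604.5 -140.4  269.8] tipz 91.8 rot [ 3.141 -0.     2.89 ] F [ 0.6 -0.4 -0.2] grip 0.1 rel [np.float64(0.0001), np.float64(0.0004), np.float64(0.0143)]
```

```bash
python3 - <<'E'
from h import *
a=[]
for n,(u,v,w,h) in(("scene",(210,180,200,150)),):
    p=capture(n)["color"][v:v+h,u:u+w,::-1];cv2.imwrite("pics/p1.png",cv2.resize(p,None,fx=4,fy=4,interpolation=2))
E
```

```text
(no output)
```

View pics/p1.png

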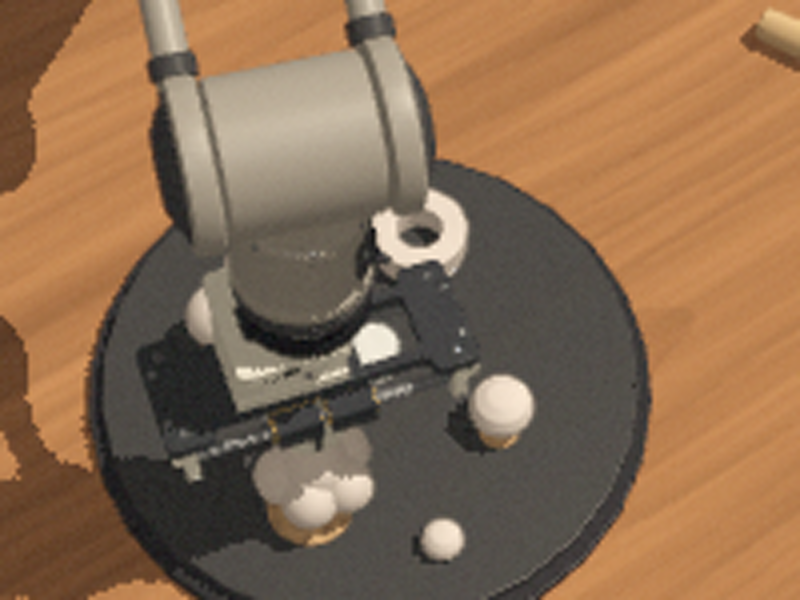

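The closed fingertips are straight above the clump's middle lump (crop 320,440), and nothing else is near them. I'll press slowly.

```bash
python3 -m inch '[[0,0,0.002,0,0],[0,0,0.004,0,0],[0,0,0.006,0,0],[0,0,0.007,0,0],[0,0,0.008,0,0]]';python3 -m inch '[[0,0,0.001,0,0],[0,0,0.002,0,0],[0,0,0.003,0,0]]'
```

```text
time: 4.5
tool_pos: [604.8, -140.8, 262.1]
tcp_rot: [3.141, 0.001, 2.89]
contact_force: [-0.5, -0.5, 2.8]
grip_width: 0.4
finger_force: 1.5
time: 4.75
tool_pos: [604.8, -140.8, 258.9]
tcp_rot: [3.141, 0.001, 2.89]
contact_force: [0.9, 1.1, 2.8]
grip_width: -0.1
finger_force: 1.5
```

```bash
python3 -m inch '[[0,0,0.0005,0,0],[0,0,0.001,0,0],[0,0,0.0015,0,0],[0,0,0.002,0,0],[0,0,0.002,0,0]]'
```

```text
time: 5.17
tool_pos: [604.7, -140.8, 256.8]
tcp_rot: [3.142, 0.0, 2.89]
contact_force: [1.4, 0.9, 2.2]
grip_width: 0.1
finger_force: 1.2
```

```bash
python3 -m inch '[[0,0,0.0005,0,0],[0,0,0.0005,0,0]]'
```

```text
time: 5.33
tool_pos: [604.7, -140.8, 256.3]
tcp_rot: [3.142, 0.0, 2.89]
contact_force: [2.2, 0.8, 2.5]
grip_width: 0.5
finger_force: 1.3
```

```bash
python3 -m inch '[[0,0,0.0005,0,0],[0,0,0.0005,0,0]]'
```

```text
time: 5.5
tool_pos: [604.6, -140.8, 255.7]
tcp_rot: [3.142, 0.0, 2.89]
contact_force: [2.5, -0.1, 3.4]
grip_width: 0.6
finger_force: 1.3
```

```bash
python3 -m inch '[[0,0,0.0003,0,0],[0,0,0.0003,0,0]]'
```

```text
time: 5.67
tool_pos: [604.6, -140.8, 255.6]
tcp_rot: [3.142, 0.0, 2.89]
contact_force: [1.5, -0.2, 3.1]
grip_width: 0.6
finger_force: 1.7
```

```bash
python3 -m inch '[[0,0,0.0003,0,0],[0,0,0.0003,0,0]]'
```

```text
time: 5.83
tool_pos: [604.6, -140.8, 255.5]
tcp_rot: [-3.142, 0.0, 2.89]
contact_force: [0.9, 0.7, 5.3]
grip_width: 0.4
finger_force: 2.5
```

```bash
python3 -m inch '[[0,0,0.0003,0,0],[0,0,0.0003,0,0]]'
```

```text
time: 6.0
tool_pos: [604.6, -140.8, 255.5]
tcp_rot: [3.142, 0.001, 2.89]
contact_force: [2.1, 0.4, 7.0]
grip_width: 0.6
finger_force: 3.3
```

```bash
python3 -m inch '[[0,0,0.0003,0,0],[0,0,0.0003,0,0]]'
```

```text
time: 6.17
tool_pos: [604.7, -140.8, 255.4]
tcp_rot: [-3.142, 0.001, 2.89]
contact_force: [0.1, 0.4, 7.9]
grip_width: 0.6
finger_force: 4.0
```

The clump is home: z has stopped at the nominal 255.5 and the force has risen to 8 N. Now I'll lift off and move to the bean.

```bash
python3 -m inch '[[0,0,-0.005,0,0],[0,0,-0.02,0,0],[0,0,-0.045,0,0],[0,0,-0.045,0,0],[0,0,-0.045,0,0]]'; python3 rel.py 466 -114 100 2.0
```

```text
time: 6.58
tool_pos: [604.5, -140.8, 300.3]
tcp_rot: [-3.141, 0.001, 2.89]
contact_force: [-0.2, 0.1, -0.2]
grip_width: 0.6
finger_force: 0.0
now [ 604.5 -140.8  300.3] tipz 122.3 rot [-3.141e+00  1.000e-03  2.890e+00] F [-0.2  0.1 -0.2] grip 0.6 rel [np.float64(0.1408), np.float64(-0.0085), np.float64(0.0222), np.float64(-0.681)]
```

```bash
python3 -m inch '[[0.04,-0.002,0,-0.12,0],[0.08,-0.005,0,-0.24,0],[0.11,-0.007,0,-0.36,0],[0.141,-0.0085,0,-0.48,0],[0.141,-0.0085,0.01,-0.6,0],[0.141,-0.0085,0.02,-0.68,0],[0.141,-0.0085,0.03,-0.68,0],[0.141,-0.0085,0.03,-0.68,0]]'; python3 rel.py 466 -114 81 2.0;  python3 - <<'E'
from h import *
for n,(u,v,w,h) in(("scene",(210,180,200,150)),):
    p=capture(n)["color"][v:v+h,u:u+w,::-1];cv2.imwrite("pics/p2.png",cv2.resize(p,None,fx=4,fy=4,interpolation=2))
E
```

```text
time: 7.25
tool_pos: [464.6, -113.4, 267.1]
tcp_rot: [3.137, -0.004, -2.714]
contact_force: [-0.8, -0.1, -0.7]
grip_width: 0.3
finger_force: 0.0
now [ 464.6 -113.4  267.1] tipz 89.1 rot [ 3.137 -0.004 -2.714] F [-0.8 -0.1 -0.7] grip 0.3 rel [np.float64(-0.0011), np.float64(-0.0011), np.float64(0.0081), np.float64(-0.001)]
```

View pics/p2.png

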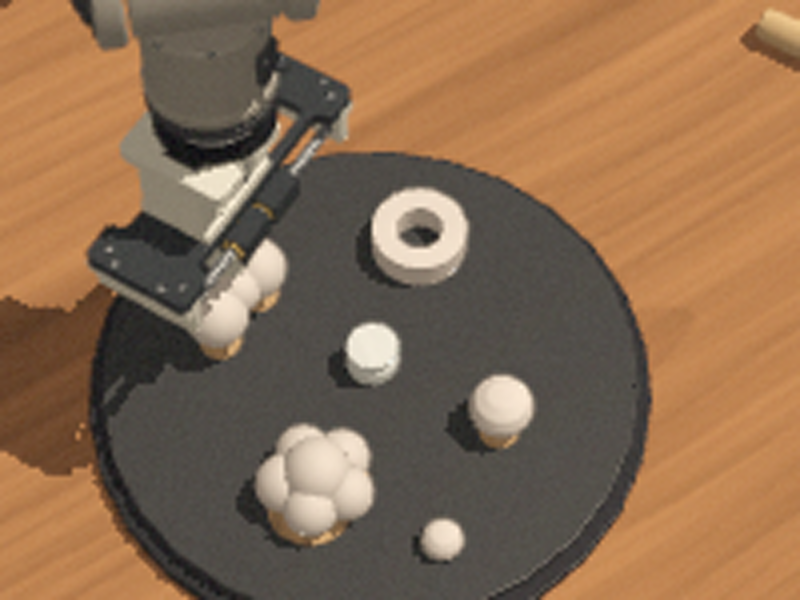

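The fingers line up along the bean above its waist (crop 240,270), clear of ring and tin.

```bash
python3 -m inch '[[-0.001,-0.001,0.002,0,0],[-0.001,-0.001,0.005,0,0],[-0.001,-0.001,0.008,0,0],[-0.001,-0.001,0.008,0,0]]'; python3 -m inch '[[0,0,0.0015,0,0],[0,0,0.003,0,0],[0,0,0.0045,0,0],[0,0,0.006,0,0],[0,0,0.006,0,0]]'
```

```text
time: 7.63
tool_pos: [467.2, -114.3, 261.1]
tcp_rot: [3.141, -0.001, -2.713]
contact_force: [-0.7, 0.1, -0.5]
grip_width: 0.4
finger_force: 0.0
time: 8.05
tool_pos: [467.3, -114.4, 255.5]
tcp_rot: [-3.142, 0.0, -2.713]
contact_force: [-0.3, -0.1, 0.1]
grip_width: 0.8
finger_force: 0.2
```

```bash
python3 -m inch '[[0,0,0.001,0,0],[0,0,0.002,0,0],[0,0,0.003,0,0],[0,0,0.004,0,0],[0,0,0.004,0,0]]'
```

```text
time: 8.47
tool_pos: [467.3, -114.4, 251.5]
tcp_rot: [-3.142, 0.0, -2.713]
contact_force: [0.4, -0.5, 1.8]
grip_width: 0.6
finger_force: 1.0
```

```bash
python3 -m inch '[[0,0,0.001,0,0],[0,0,0.002,0,0],[0,0,0.003,0,0],[0,0,0.004,0,0],[0,0,0.0045,0,0],[0,0,0.005,0,0],[0,0,0.005,0,0]]'
```

```text
time: 9.05
tool_pos: [467.3, -114.4, 246.5]
tcp_rot: [3.142, 0.0, -2.713]
contact_force: [-0.4, -0.6, 1.9]
grip_width: -0.1
finger_force: 1.0
```

```bash
python3 -m inch '[[0,0,0.0005,0,0],[0,0,0.0005,0,0]]'
```

```text
time: 9.22
tool_pos: [467.3, -114.4, 246.0]
tcp_rot: [3.142, 0.0, -2.713]
contact_force: [0.2, -0.7, 2.1]
grip_width: 0.3
finger_force: 1.1
```

```bash
python3 -m inch '[[0,0,0.0004,0,0],[0,0,0.0004,0,0]]'
```

```text
time: 9.38
tool_pos: [467.3, -114.4, 245.6]
tcp_rot: [3.142, 0.0, -2.713]
contact_force: [0.5, 0.0, 1.7]
grip_width: 0.5
finger_force: 1.2
```

```bash
python3 -m inch '[[0,0,0.0004,0,0],[0,0,0.0004,0,0]]'
```

```text
time: 9.55
tool_pos: [467.3, -114.4, 245.3]
tcp_rot: [3.142, 0.0, -2.713]
contact_force: [-0.0, -0.3, 2.1]
grip_width: 0.5
finger_force: 1.3
```

```bash
python3 -m inch '[[0,0,0.0004,0,0],[0,0,0.0004,0,0]]'
```

```text
time: 9.72
tool_pos: [467.3, -114.4, 244.9]
tcp_rot: [3.142, 0.0, -2.713]
contact_force: [-0.2, -0.6, 2.9]
grip_width: 0.2
finger_force: 1.3
```

```bash
python3 -m inch '[[0,0,0.0003,0,0],[0,0,0.0003,0,0]]'
```

```text
time: 9.88
tool_pos: [467.3, -114.4, 244.6]
tcp_rot: [-3.142, 0.0, -2.713]
contact_force: [-1.3, -0.2, 3.4]
grip_width: 0.5
finger_force: 1.4
```

```bash
python3 -m inch '[[0,0,0.0003,0,0],[0,0,0.0003,0,0]]'
```

```text
time: 10.05
tool_pos: [467.3, -114.4, 244.5]
tcp_rot: [-3.141, 0.0, -2.713]
contact_force: [-0.7, 0.3, 4.5]
grip_width: 0.3
finger_force: 2.5
```

```bash
python3 -m inch '[[0,0,0.0003,0,0],[0,0,0.0003,0,0]]'
```

```text
time: 10.22
tool_pos: [467.3, -114.4, 244.4]
tcp_rot: [-3.141, 0.0, -2.713]
contact_force: [-1.3, 0.3, 7.3]
grip_width: 0.3
finger_force: 3.6
```

```bash
python3 -m inch '[[0,0,0.0003,0,0],[0,0,0.0003,0,0]]'
```

```text
time: 10.38
tool_pos: [467.3, -114.4, 244.3]
tcp_rot: [-3.141, 0.0, -2.713]
contact_force: [-2.1, 0.7, 9.6]
grip_width: 0.2
finger_force: 4.7
```

The bean is home too: stopped at the nominal height with about 9 N.

```bash
python3 -m inch '[[0,0,-0.005,0,0],[0,0,-0.02,0,0],[0,0,-0.035,0,0],[0,0,-0.035,0,0],[0,0,-0.035,0,0]]'; python3 rel.py 631 -16 72
```

```text
time: 10.8
tool_pos: [467.3, -114.4, 278.9]
tcp_rot: [-3.141, 0.001, -2.713]
contact_force: [0.1, 0.8, -0.6]
grip_width: 0.1
finger_force: 0.0
now [ 467.3 -114.4  278.9] tipz 100.9 rot [-3.141e+00  1.000e-03 -2.713e+00] F [ 0.1  0.8 -0.6] grip 0.1 rel [np.float64(-0.1898), np.float64(0.0215), np.float64(0.029)]
```

```bash
python3 -m inch '[[-0.04,0.005,0,0,0],[-0.08,0.01,0,0,0],[-0.12,0.014,0,0,0],[-0.16,0.018,0,0,0],[-0.19,0.0215,0,0,0],[-0.19,0.0215,0.01,0,0],[-0.19,0.0215,0.02,0,0],[-0.19,0.0215,0.02,0,0]]'; python3 rel.py 631 -16 67;  python3 - <<'E'
from h import *
np.set_printoptions(precision=1,suppress=True)
p=capture("scene");q=capture("top")
for t,z in(("bean_top",66.5),("clump_top",77.5)):
    a,b=tip_of(p,t),tip_of(q,t)
    print(t,[(round(c["conf"],2),np.array(c["centre"])) for c in a[:1]+b[:1]], a and b and tri([p,q],[a[0]["centre"],b[0]["centre"]]))
u,v,w,h=210,180,200,150
cv2.imwrite("pics/p3.png",cv2.resize(p["color"][v:v+h,u:u+w,::-1],None,fx=4,fy=4,interpolation=2))
E
```

```text
time: 11.47
tool_pos: [629.5, -16.0, 254.6]
tcp_rot: [3.138, -0.006, -2.713]
contact_force: [-0.6, 0.0, -0.8]
grip_width: 0.5
finger_force: 0.0
now [629.5 -16.  254.6] tipz 76.6 rot [ 3.138 -0.006 -2.713] F [-0.6  0.  -0.8] grip 0.5 rel [np.float64(-0.0014), np.float64(-0.0007), np.float64(0.0096)]
bean_top [(0.59, array([269. , 253.4])), (0.61, array([353.8, 264.9]))] [ 464.6 -112.2   47.4]
clump_top [(0.63, array([290.8, 291.3])), (0.91, array([368.2, 201.7]))] [ 606.  -137.8   79.9]
```

View pics/p3.png

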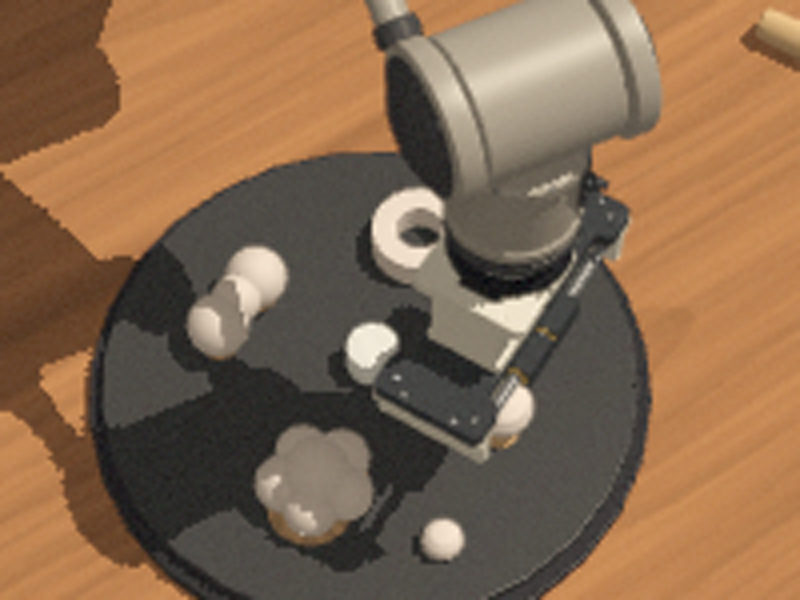

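The clump now triangulates 10 mm lower. The fingertips are over the pebble (crop 512,395).

```bash
python3 -m inch '[[0,0,0.003,0,0],[0,0,0.006,0,0],[0,0,0.009,0,0],[0,0,0.009,0,0]]'; python3 -m inch '[[0,0,0.0015,0,0],[0,0,0.003,0,0],[0,0,0.0045,0,0],[0,0,0.005,0,0],[0,0,0.005,0,0]]'
```

```text
time: 12.1
tool_pos: [630.9, -15.9, 248.9]
tcp_rot: [3.141, -0.001, -2.713]
contact_force: [0.1, -0.1, -0.7]
grip_width: 0.3
finger_force: 0.0
time: 12.52
tool_pos: [631.1, -15.9, 244.5]
tcp_rot: [3.141, -0.0, -2.713]
contact_force: [-0.8, 0.5, -0.4]
grip_width: 0.1
finger_force: 0.0
```

```bash
python3 -m inch '[[0,0,0.001,0,0],[0,0,0.002,0,0],[0,0,0.003,0,0],[0,0,0.003,0,0]]'
```

```text
time: 12.85
tool_pos: [631.2, -15.9, 241.6]
tcp_rot: [3.142, 0.0, -2.713]
contact_force: [0.4, 0.3, 1.0]
grip_width: 0.0
finger_force: 0.1
```

```bash
python3 -m inch '[[0,0,0.001,0,0],[0,0,0.002,0,0],[0,0,0.003,0,0],[0,0,0.004,0,0],[0,0,0.005,0,0],[0,0,0.005,0,0]]'
```

```text
time: 13.35
tool_pos: [631.2, -15.9, 236.6]
tcp_rot: [3.142, 0.0, -2.713]
contact_force: [0.7, 0.2, 2.3]
grip_width: 0.4
finger_force: 1.0
```

```bash
python3 -m inch '[[0,0,0.001,0,0],[0,0,0.002,0,0],[0,0,0.003,0,0],[0,0,0.0035,0,0],[0,0,0.0035,0,0]]'
```

```text
time: 13.77
tool_pos: [631.2, -15.9, 233.0]
tcp_rot: [3.142, 0.0, -2.713]
contact_force: [-0.3, -0.3, 1.6]
grip_width: 0.6
finger_force: 0.9
```

```bash
python3 -m inch '[[0,0,0.0005,0,0],[0,0,0.0005,0,0]]'
```

```text
time: 13.93
tool_pos: [631.2, -15.9, 232.6]
tcp_rot: [3.142, 0.0, -2.713]
contact_force: [-0.1, -0.0, 3.1]
grip_width: 0.7
finger_force: 1.1
```

```bash
python3 -m inch '[[0,0,0.0004,0,0],[0,0,0.0004,0,0]]'
```

```text
time: 14.1
tool_pos: [631.2, -15.9, 232.3]
tcp_rot: [-3.142, 0.0, -2.713]
contact_force: [0.6, -0.5, 1.6]
grip_width: 0.5
finger_force: 1.2
```

```bash
python3 -m inch '[[0,0,0.0005,0,0],[0,0,0.0005,0,0]]'
```

```text
time: 14.27
tool_pos: [631.2, -15.9, 231.7]
tcp_rot: [3.142, 0.0, -2.713]
contact_force: [0.0, 0.9, 1.8]
grip_width: 0.2
finger_force: 1.3
```

```bash
python3 -m inch '[[0,0,0.0004,0,0],[0,0,0.0004,0,0]]'
```

```text
time: 14.43
tool_pos: [631.2, -15.9, 231.5]
tcp_rot: [-3.142, 0.0, -2.713]
contact_force: [-0.0, 0.2, 3.0]
grip_width: 0.4
finger_force: 1.5
```

```bash
python3 -m inch '[[0,0,0.0003,0,0],[0,0,0.0003,0,0]]'
```

```text
time: 14.6
tool_pos: [631.2, -15.9, 231.4]
tcp_rot: [-3.141, 0.0, -2.713]
contact_force: [-0.6, -0.1, 5.3]
grip_width: 0.6
finger_force: 2.4
```

```bash
python3 -m inch '[[0,0,0.0003,0,0],[0,0,0.0003,0,0]]'
```

```text
time: 14.77
tool_pos: [631.2, -15.9, 231.4]
tcp_rot: [-3.141, 0.001, -2.713]
contact_force: [-1.0, -0.2, 6.4]
grip_width: 0.4
finger_force: 3.1
```

```bash
python3 -m inch '[[0,0,0.0003,0,0],[0,0,0.0003,0,0]]'
```

```text
time: 14.93
tool_pos: [631.2, -15.9, 231.3]
tcp_rot: [-3.141, 0.001, -2.713]
contact_force: [-2.3, 0.3, 8.8]
grip_width: 0.2
finger_force: 3.9
```

```bash
python3 -m inch '[[0,0,-0.005,0,0],[0,0,-0.03,0,0],[0,0,-0.07,0,0],[0,0,-0.11,0,0],[0.08,0,-0.14,0,0],[0.11,0.03,-0.15,0,0],[0.11,0.06,-0.15,0,0],[0.11,0.1,-0.15,0,0]]'
```

```text
time: 15.6
tool_pos: [493.8, 18.0, 380.8]
tcp_rot: [-3.14, 0.0, -2.718]
contact_force: [0.7, 0.9, 0.5]
grip_width: 0.5
finger_force: 0.0
```

```bash
python3 rel.py 466 250 200
```

```text
now [493.8  18.  380.8] tipz 202.8 rot [-3.14   0.    -2.718] F [0.7 0.9 0.5] grip 0.5 rel [np.float64(-0.07), np.float64(0.2229), np.float64(0.0026)]
```

Now I'll move aside for a clear view and check.

```bash
python3 -m inch '[[-0.07,0.22,0,0,0],[-0.07,0.22,0,0,0],[-0.07,0.22,0,0,0],[-0.07,0.22,0,0,0],[-0.07,0.22,0,0,0],[-0.07,0.22,0,0,0],[-0.07,0.22,0,0,0],[-0.07,0.22,0,0,0]]'; python3 m.py | egrep 'top|bean|pebble|clump|tri|tin|spare'; python3 - <<'E'
import cv2
a=cv2.imread("pics/a_scene.png")[190:340,210:410]
cv2.imwrite("pics/c4.png",cv2.resize(a,None,fx=4,fy=4,interpolation=2))
E
```

```text
time: 16.27
tool_pos: [468.1, 250.0, 379.3]
tcp_rot: [-3.141, -0.001, -2.71]
contact_force: [-0.7, -0.4, 0.5]
grip_width: 0.5
finger_force: 0.0
top [ 315.7   10.6 1263.1]
board top 0.76 [329.3 232.3] [547.4 -58.5   0. ]
   tri [543.6 -63.2   6.2]
clump_top scene 0.86 [291.  292.2] [ 613.6 -137.4   87.5]
clump_top scene 0.34 [303.6 272. ] [583.2 -79.4  87.5]
clump_top top 0.69 [368.8 201.6] [ 602.5 -141.4   87.5]
clump_top top 0.46 [355.7 265.2] [ 459.1 -112.1   87.5]
   tri [ 607.1 -138.8   77.8]
bean_top scene 0.93 [269.2 252.9] [ 479.5 -118.9   76.5]
bean_top scene 0.61 [287.3 302.8] [ 628.3 -158.3   76.5]
bean_top top 0.89 [356.  265.3] [ 460.3 -113.9   76.5]
   tri [ 464.5 -114.4   51.6]
pebble_top scene 0.51 [335.4 277.8] [632.2 -13.6  63.5]
pebble_top top 0.68 [310.6 190.7] [631.6 -11.6  63.5]
   tri [631.7 -12.3  61.6]
ring top 0.85 [293.3 255.2] [487.8  25.6  24. ]
   tri [488.2  25.9  22.4]
tin scene 0.56 [304.5 273.1] [557.2 -60.   24. ]
tin top 0.7 [327.1 231.2] [545.5 -52.1  24. ]
   tri [548.7 -53.6   5.2]
spare scene 0.59 [320.2 315.7] [683.5 -96.   24. ]
spare top 0.58 [345.6 175.9] [679.6 -94.8  24. ]
   tri [681.3 -94.9  18.7]
tumbler top 0.77 [132.5 304. ] [371.  395.9   0. ]
   tri [370.9 392.6  13.6]
cast top 0.91 [468.7 295.6] [ 402.6 -385.6    0. ]
   tri [ 405.2 -388.9  -18.7]
clump_pad scene 0.77 [287.8 303. ] [ 606.7 -145.    24. ]
clump_pad scene 0.48 [393.1 156. ] [366.7 395.5  24. ]
clump_pad top 0.84 [365.8 209.1] [ 599.8 -142.5   24. ]
   tri [ 602.3 -143.2   14.4]
bean_pad scene 0.63 [267.  258.3] [ 461.8 -118.8   24. ]
bean_pad top 0.68 [353.7 266.7] [ 463.3 -114.1   24. ]
   tri [ 462.3 -116.4   22.8]
pebble_pad scene 0.71 [335.9 285. ] [633.8 -11.2  24. ]
pebble_pad top 0.48 [308.4 197.5] [625.4  -7.4  24. ]
pebble_pad top 0.34 [133.4 304.8] [368.2 386.4  24. ]
   tri [628.6  -7.3  11.8]
```

View pics/c4.png

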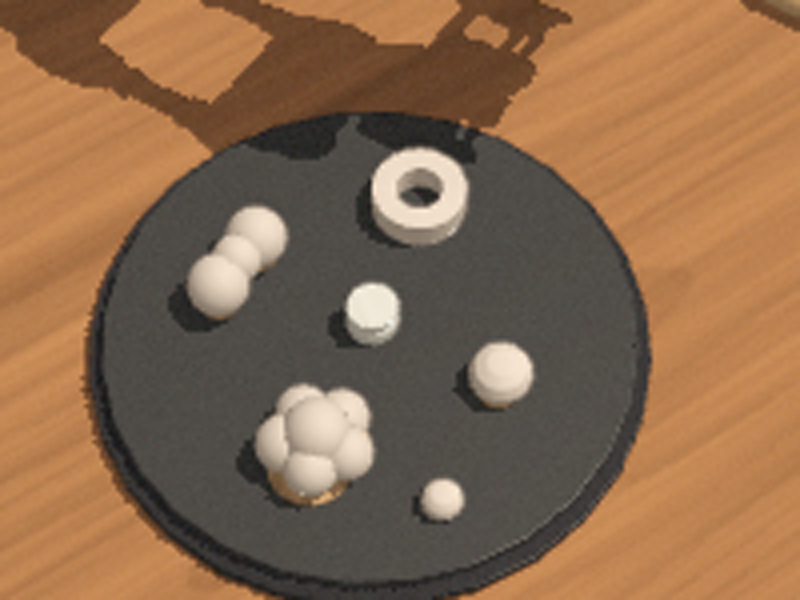

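The final picture shows bean (237,250) and pebble (502,373) seated and the clump (317,425) lower. The tin, offcut and ring are where they were. All three stops came within 0.2 mm of the nominal home heights, under 10 N, and the hand is clear.

```bash
python3 -c "from plant import *;print(close_job())"
```

```text
the job is handed in; nothing more can be done
None
```

I pressed the clump, then the bean, then the pebble down to their pads, each to within 0.2 mm of its home height with under 10 N measured. The hand is clear of everything and the job is handed in at about 17 s; no verdict came back.

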